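Close a reagent bottle with its slipping torque handle

ROBOT

A 6-joint arm with a two-finger parallel gripper is mounted at the origin on a cart in front of the work surface, level with it; the furniture and walls round the work are solid. World frame = base frame: x ahead of the robot, y to its left, z up, the work surface at z = 0. Lengths are in mm, angles in rad, forces in N, time in s.
With the tool pointing down it reaches from about 275 to 750 mm from the base axis. Payload 10.2 kg.
Tool frame: the origin (TCP) lies at the very end of the fingers, on their centre line; the grasp point (between the pads) lies 19 mm behind it; z points along the fingers, y is the line along which they close (so a half turn about z gives the same grasp; the last joint's range is limited). The gripper opens to 85 mm and grips with 20 to 120 N. Pads are 22 mm wide; open, the fingers measure 114 mm over their backs; the gripper's body (76 mm by 85 mm) begins 54 mm behind the grasp point. The pads swing forward as they close: fully open they stand 13 mm farther back than shut.
Start: joints at [0.994, 0.313, 1.498, -0, 1.331, -0.223], TCP at [181.907, 492.485, 231.294] pointing down, gripper open.
Joint ranges: [-2.94, 2.94], [-0.97, 2.17], [0.19, 2.56], [-1.23, 4.37], [0.02, 3.11], [-2.88, 2.88]. Speed limits (rad/s): [2.39, 2.39, 3.01, 3.14, 3.14, 3.14].

INTERFACE

Orientations are given as a unit quaternion [w, x, y, z].
In Python, from rig import telemetry, optics, ctrl gives the robot as it stands.
- The arm moves only by the tool servo_tool, never from a script. Its argument "deltas" is a list of rows, each a list of 3 entries, a list of its own where there are three numbers: the shift along the tool's x, y, z in units of 20 cm (1.0 is 20 cm), then the turn, a rotation vector about the tool's x, y, z in units of 90 degrees (1.0 is 90 degrees), then the opening, from 0 (shut) to 1 (fully open). A call has 1 to 8 rows; each row shifts and turns the commanded pose from where the row before left it, along the tool's axes as they then stand; what a row does not reach is not made up. A row lasts 1/10 s, in which the tool goes at most 50 mm and 8.59 degrees, less where a joint would pass 70% of its speed; a pose out of reach is approached as far as the arm can. A call with a number of a shift or a turn outside -1 to 1 is refused whole. A call with a gripper value outside its range is refused whole. The fingers move at their own pace and stop on an object; "squeeze" is the grip in N (left out, the last holds). Time passes only in rows, so rows that do not move let the fingers close. It gives the time, the measured TCP pose, the force, the opening and the grip force at its end, in the units of the state.
- telemetry.sense(): the state, without advancing time (a new reading comes with each control period).
- optics.capture(name): name is "side" or "top"; returns the picture (400x640x3 uint8, blue, green, red); there is no depth.
- optics.camera_model(name): a dict with "vfov" (degrees; the focal length in pixels is half the picture's height over the tangent of half this angle, whatever the lens; pixels are square), "cx", "cy" (the principal point, pixels), "dist" ([k1, k2, p1, p2, k3] as OpenCV has them; the pictures are not rectified), "R" (3x3) and "t" (3): a world point X has camera coordinates R X + t. Camera axes: x right, y down, z forward; pixel columns grow to the right and rows downward; lengths in mm; the calibration is good to about 2 mm. A picture is of the moment at which its call begins. camera_model takes no time and is no camera call.
- ctrl.finish_job(): hands the job in; it is judged then, once.
The state is a dict: "time_s": time; "joints": joint angles; "dq": joint speeds; "tau": joint torques, N m; "eef_pos": TCP position; "ee_rot": TCP orientation; "force": force on the tool from outside, world axes, zero at the start; "wrist_torque": the same for the moment, N m; "grip_width": opening from 0.0 (shut) to 1.0 (fully open); "grip_force": force on a finger pad.
Only numpy, scipy, OpenCV 4.12 (cv2) and the standard library are available. Lean on these libraries where they do the work, as an engineer would, in place of code of your own. Each camera call takes 0.05 s, during which the arm holds its last target. There are 200 camera calls.

TASK

Of the two brown reagent bottles, the one clamped in the collar on the iron plate has a straight bar handle on its cap and is not closed yet. Turn this handle clockwise (seen from above) until the cap is home and the handle slips on it, stop there, no more than 30 degrees after it began to slip, and let go. Leave the other bottle, with the plain cap, where it stands.

Things in the scene. Friction and masses are not known exactly. Their poses are not given: they have to be found in the camera images.
- handle_grip (a point): Grip point on the aluminium bar handle atop the clamped 74 mm brown bottle. Bar: 52 mm long (this point's x), 14 mm thick (y), 36 mm high (z, up). The point is on the fixed vertical turning axis, 14 mm below the bar's top, 21 mm above a disc 58 mm wide, 184 mm above the table. Beware a glass screen at x = 0.29 m, y = -0.61 to 0.25, up to z = 0.70: reach round its left end.
- bottle_cap (a joint): Turn of the black ribbed screw cap under the handle, rad: 0 = fully closed, a hard stop; grows counter-clockwise seen from above (open). It starts 0.3 to 1.0 open. It turns with the handle at light friction (about 0.02 to 0.05 N m) and stays where it is left.
- handle (a joint): Slip of the handle on the cap, rad: 0 at the start, grows clockwise. A friction clutch: the handle carries the cap along until the torque reaches about 0.18 N m, which comes only when the cap is at its stop; then the handle turns on at that steady torque and the cap stands still. A tab on the cap's rim lies under a tab on the handle's disc at the start; they part as it slips.
- plain_bottle_mid (a point): The bystander: loose brown bottle with a plain round black ribbed cap, no handle, no clamp; 65 mm wide and 136 mm high, point at its centre 68 mm above the table, z up. To be left alone.
Things that resemble listed ones, but are neither listed nor needed, are in the scene too. Leave any blue or red look-alike of the part that bears plain_bottle_mid alone.

How it is judged (in metres and radians):
At the end, for the whole second after the job is handed in: The cap is within 0.06 rad of fully closed, the handle has slipped on it by more than 0.07 and less than 0.55 rad and has been let go, and the plain-capped bottle stands upright within 30 mm of where it was (value of joint bottle_cap below 0.06 rad and value of joint handle between 0.07 and 0.55 rad and distance of plain_bottle_mid from where it was at the start of the episode below 0.03 m and angle between plain_bottle_mid's own z axis and vertical below 0.2 rad); the robot touches nothing.
It fails at once if the handle was turned more than 0.55 rad (30 degrees) past the start of its slip (value of joint handle above 0.55 rad).
It fails at once if the plain-capped bottle was moved more than 30 mm (distance of plain_bottle_mid from where it was at the start of the episode above 0.03 m).
It also fails if it takes over 42 s, if anything falls off the work surface, if the arm or the gripper's body presses on something with over 40 N, if the wrist force passes 120 N, or if a joint passes its speed limit or range.

## Working session

There is one attempt and no reset: what is moved stays moved. The work goes in short steps, Python scripts to look and compute and a tool call to move; the robot and the scene stay as the last step left them, time stands still between calls to the robot, and variables do not carry over. Pictures are saved under pics/ and viewed, at most 10 in all, crops included, and the job is handed in when it is done.

Besides the shell and the picture viewer there is one more tool, called after "Emit:" in YAML: its name, and indented under it one key for each argument. servo_tool: Moves the arm, as the interface text tells. Its arguments: {"type":"object","properties":{"deltas":{"type":"array"},"squeeze":{"type":"number"}},"required":["deltas"]}

```bash
mkdir -p pics; ls; python3 - <<'E'
from rig import telemetry, optics, ctrl
import cv2
print(telemetry.sense())
for n in("side","top"):
    cv2.imwrite(f"pics/{n}0.png",optics.capture(n)); print(n,optics.camera_model(n))
E
```

```text
pics
{'time_s': 0.0, 'joints': array([ 9.93586429e-01,  3.13468382e-01,  1.49847178e+00, -2.64639531e-05,
        1.33099660e+00, -2.23424011e-01]), 'dq': array([-0.00121343, -0.00078503, -0.00136105,  0.00041895, -0.00025453,
        0.00351892]), 'tau': array([ 1.42858898e-03, -4.12258601e+01, -2.59744459e+01, -3.24688892e-05,
        4.13641421e-03,  2.24597420e-05]), 'eef_pos': array([181.76549847, 492.24250341, 230.71261123]), 'ee_rot': array([-2.50072104e-04,  1.75968715e-01,  9.84395530e-01, -6.23930253e-04]), 'force': array([-0.35086307, -0.45868851, -0.12302681]), 'wrist_torque': array([ 0.02335404, -0.03562094,  0.01550386]), 'grip_force': 0.0, 'grip_width': 0.9970757629737018}
side {'vfov': 54.270052836607874, 'cx': 320.9232400114506, 'cy': 196.656438862628, 'dist': array([0.02958751, 0.        , 0.        , 0.        , 0.        ]), 'R': array([[ 9.81294247e-01, -1.92512130e-01,  8.24603102e-04],
       [-1.21292021e-01, -6.21578117e-01, -7.73904962e-01],
       [ 1.49498648e-01,  7.59328469e-01, -6.33301216e-01]]), 't': array([-526.9441989 ,  355.70284969,  622.57413128])}
top {'vfov': 50.920479794097204, 'cx': 320.92252336966214, 'cy': 204.71634541989962, 'dist': array([-0.03371356,  0.        ,  0.        ,  0.        ,  0.        ]), 'R': array([[ 1.33086727e-03, -9.99994484e-01, -3.04312300e-03],
       [-9.83688515e-01, -7.61770226e-04, -1.79878639e-01],
       [ 1.79875328e-01,  3.23287974e-03, -9.83684103e-01]]), 't': array([297.78559597, 627.08665745, 873.01211017])}
```

View pics/side0.png

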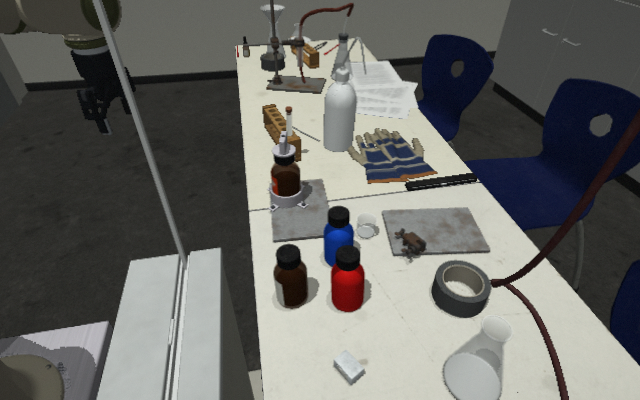

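View pics/top0.png

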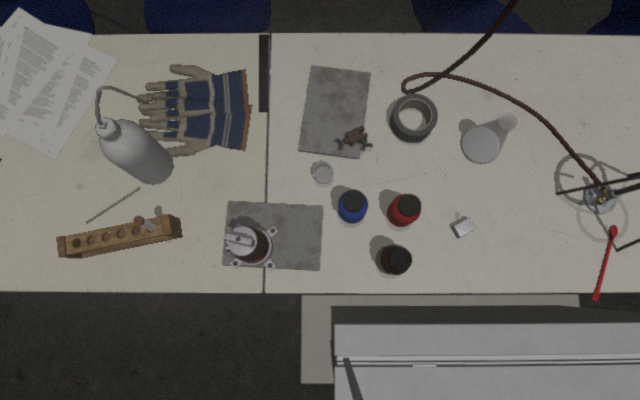

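The side view shows the clamped bottle at about (285,175) with its handle on top. In the top view the handle is near (240,240). The plain-capped bottle is at (290,275) in the side view and (396,260) in the top view. I'll zoom in on the handle.

```bash
cat > h.py <<'E'
import numpy as np,cv2
from rig import telemetry, optics, ctrl
def K(m):
    f=200/np.tan(np.radians(m["vfov"]/2)); return np.array([[f,0,m["cx"]],[0,f,m["cy"]],[0,0,1]])
def ray(n,p):
    m=optics.camera_model(n); u=cv2.undistortPoints(np.array([[p]],float),K(m),m["dist"])[0,0]
    return -m["R"].T@m["t"], m["R"].T@np.array([u[0],u[1],1])
def onz(n,p,z):
    c,d=ray(n,p); return c+d*(z-c[2])/d[2]
def proj(n,X):
    m=optics.camera_model(n); return cv2.projectPoints(np.array(X,float).reshape(-1,1,3),cv2.Rodrigues(m["R"])[0],m["t"],K(m),m["dist"])[0][:,0]
E
python3 - <<'E'
from h import *
a=cv2.imread("pics/top0.png")[200:280,205:285];b=cv2.imread("pics/side0.png")[120:220,240:340]
a=cv2.resize(a,(400,400),interpolation=2);b=cv2.resize(b,(400,400),interpolation=2)
cv2.imwrite("pics/z0.png",np.hstack([a,b]))
print(onz("top",(240,240),198),onz("top",(396,260),136))
E
```

```text
[534.5832191  447.58438066 198.        ] [501.28331056 149.46637448 136.        ]
```

View pics/z0.png

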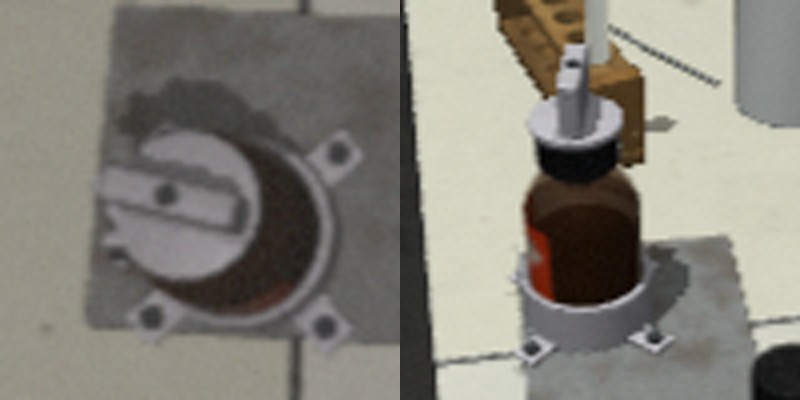

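The zoom shows the bar lying nearly along world y, with its centre bolt at about top pixel (238.4,239). The tab pair is at about (228.5,248). Next I'll measure the bar, the screen post and where the arm lies.

```bash
python3 - <<'E'
from h import *
f=lambda x,y:(205+x/5-.4,200+y/5-.4)
L=onz("top",f(97,185),198);R=onz("top",f(241,212),198);B=onz("top",f(167,195),198)
print("bar",L,R,np.linalg.norm(L-R),(L+R)/2,B,"az",np.degrees(np.arctan2(*(L-R)[[1,0]])))
print("disc",onz("top",f(186,204),163))
g=lambda x,y:(240+(x-400)/4-.4,120+y/4-.4)
# bolt/top in side, disc centre in side
for p,z in((g(573,62),198),(g(575,122),163)): print("side",onz("side",p,z))
# bright mask of handle top in both
for P in [(290,250,0),(290,250,700),(290,250,300),(182,492,231),(535,448,198)]: print(P,proj("side",P),proj("top",P))
print("rack",[onz("top",p,60).round() for p in((60,250),(180,225))])
E
```

```text
bar [540.82887783 477.56165075 198.        ] [530.93088922 423.74054273 198.        ] 54.72368633608268 [535.87988353 450.65109674 198.        ] [537.1708134  451.38864157 198.        ] az 79.5794381482294
disc [537.21259676 450.9432191  163.        ]
side [534.50139038 455.39669221 198.        ]
side [532.31577662 445.14063438 163.        ]
(290, 250, 0) [[187.85264281 272.30072757]] [[342.67316625 358.96474875]]
(290, 250, 700) [[  35.83455823 -173.66803392]] [[400.01850091 575.2831644 ]]
(290, 250, 300) [[149.7837912  157.12899544]] [[352.16316208 394.87242663]]
(182, 492, 231) [[122.21266605 128.92274036]] [[202.46373871 451.84686306]]
(535, 448, 198) [[283.43641972 136.66293868]] [[239.78389328 239.7746104 ]]
rack [array([525., 872.,  60.]), array([581., 608.,  60.])]
```

Emit:
servo_tool:
  deltas:
    - [[-0.1,0.03,-0.03],[0,0,0],1]
    - [[-0.11,0.03,-0.03],[0,0,0],1]
    - [[-0.11,0.03,-0.03],[0,0,0],1]
    - [[-0.11,0.03,-0.03],[0,0,0],1]
    - [[-0.11,0.03,-0.03],[0,0,0],1]
    - [[-0.11,0.03,-0.03],[0,0,0],1]
    - [[-0.1,0.03,-0.03],[0,0,0],1]

```text
time_s: 0.8
eef_pos: [338.1, 479.6, 273.1]
ee_rot: [-0.0, 0.176, 0.984, -0.0]
force: [-0.4, -1.1, 0.2]
grip_width: 0.998
grip_force: 0.0
```

```bash
python3 - <<'E'
from h import *
s=telemetry.sense();print(s["time_s"],s["eef_pos"],s["ee_rot"],s["joints"],s["force"])
a=optics.capture("side");b=optics.capture("top")
cv2.imwrite("pics/m1.png",np.hstack([cv2.resize(a[0:300,0:340],(400,353)),b[47:400,100:500]]))
E
```

```text
0.8 [338.11214527 479.59692275 273.1164972 ] [-2.54035836e-04  1.76124255e-01  9.84367849e-01 -3.47575331e-04] [ 7.57214760e-01  4.28883713e-01  1.22545294e+00 -4.65012664e-06
  1.48811701e+00 -4.59485628e-01] [-0.36289761 -1.10100297  0.20048825]
```

View pics/m1.png

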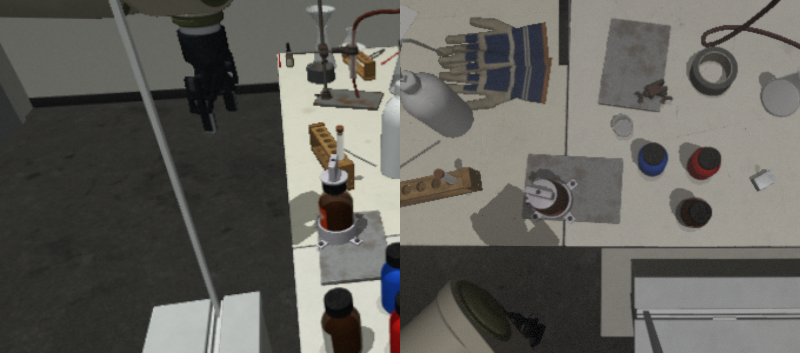

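The top view shows the forearm coming from the left, from higher y. The flange is at about mosaic (480,308). In the side view the flange is at about (170,17). I'll go a bit further and measure the arm's clearance from the screen end.

Emit:
servo_tool:
  deltas:
    - [[-0.1,0.05,0],[0,0,0],1]
    - [[-0.1,0.05,0],[0,0,0],1]
    - [[-0.1,0.05,0],[0,0,0],1]
    - [[-0.1,0.05,0],[0,0,0],1]
    - [[-0.11,0.04,0],[0,0,0],1]
    - [[0,0,0],[0,0,0.09],1]
    - [[0,0,0],[0,0,0.09],1]
    - [[0,0,0],[0,0,0.09],1]

```text
time_s: 1.7
eef_pos: [448.7, 489.9, 272.6]
ee_rot: [-0.0, 0.382, 0.924, -0.001]
force: [0.2, -0.4, 0.5]
grip_width: 0.999
grip_force: 0.0
```

```bash
python3 - <<'E'
from h import *
s=telemetry.sense();print(s["time_s"],s["eef_pos"],s["ee_rot"],s["joints"],s["force"])
a=optics.capture("side");b=optics.capture("top")
cv2.imwrite("pics/m2.png",np.hstack([cv2.resize(a[0:300,0:340],(400,353)),b[47:400,0:400]]))
x,y=s["eef_pos"][:2]
for z in(300,350,400,450,500,550,600,650):print(z,proj("side",(x,y,z)).round(),proj("top",(x,y,z)).round())
for n in("side","top"):print(n,ray(n,(0,0))[0])
E
```

```text
1.7 [448.72120015 489.85706239 272.5959131 ] [-4.28616336e-04  3.81742604e-01  9.24268425e-01 -5.28620941e-04] [ 6.53140648e-01  6.23021129e-01  9.24763952e-01  2.10632492e-04
  1.59515229e+00 -1.34288597e-01] [ 0.22211857 -0.36618761  0.51791445]
300 [[240.  91.]] [[199. 288.]]
350 [[237.  69.]] [[189. 288.]]
400 [[233.  45.]] [[178. 289.]]
450 [[230.  19.]] [[164. 290.]]
500 [[225. -10.]] [[147. 291.]]
550 [[221. -41.]] [[127. 292.]]
600 [[216. -75.]] [[101. 293.]]
650 [[ 210. -113.]] [[ 67. 294.]]
side [ 467.15723798 -353.08430469  669.99167439]
top [459.42828997 295.4393062  972.47382708]
```

View pics/m2.png

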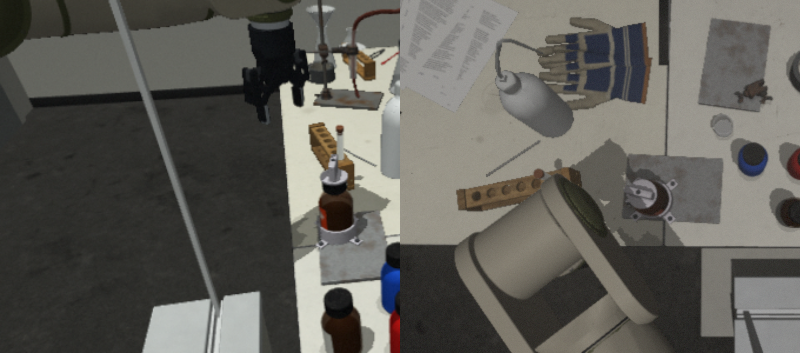

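```bash
python3 - <<'E'
from h import *
b=cv2.imread("pics/m2.png")
h=.653; n=np.array([-np.sin(h),np.cos(h),0]); t=np.array([np.cos(h),np.sin(h),0])
for z in(480,530,580,620):
    print(z,[(round(P@n),round(P@t)) for P in (onz("top",p,z) for p in((140,396),(285,396),(150,227),(55,297),(250,366)))])
# side: underside of forearm in its vertical plane, displacement d
for d in(60,110,170):
  for p in((0,34),(85,30),(170,17),(205,13)):
    c,r=ray("side",p); k=(d-c@n)/(r@n); P=c+k*r; print(d,p,P.round())
E
```

```text
480 [(194, 567), (64, 470), (80, 719), (215, 718), (77, 519)]
530 [(170, 565), (53, 477), (67, 701), (188, 700), (64, 522)]
580 [(146, 562), (42, 485), (55, 683), (162, 683), (52, 524)]
620 [(126, 561), (33, 491), (45, 669), (141, 669), (42, 526)]
60 (0, 34) [181. 214. 515.]
60 (85, 30) [256. 271. 500.]
60 (170, 17) [359. 351. 493.]
60 (205, 13) [411. 390. 487.]
110 (0, 34) [158. 259. 503.]
110 (85, 30) [239. 321. 487.]
110 (170, 17) [351. 407. 479.]
110 (205, 13) [407. 450. 472.]
170 (0, 34) [130. 314. 488.]
170 (85, 30) [219. 382. 470.]
170 (170, 17) [341. 475. 462.]
170 (205, 13) [402. 521. 454.]
```

The forearm's right edge would cross x=290 at about y≈235 with a vertical tool, which hits the screen. So I'll lean the tool back about 20° towards (-x,+y). With the fingers closed, I'll push the bar's +y end clockwise along an arc.

Emit:
servo_tool:
  deltas:
    - [[0,0,0],[0,-0.074,0],0]
    - [[0,0,0],[0,-0.074,0],0]
    - [[0,0,0],[0,-0.074,0],0]
    - [[0,0,0.05],[0,0,0],0]
    - [[0,0.02,0.08],[0,0,0],0]
    - [[0,0.02,0.08],[0,0,0],0]
    - [[0,0.02,0.05],[0,0,0],0]

```text
time_s: 2.5
eef_pos: [471.7, 484.4, 222.0]
ee_rot: [0.159, 0.374, 0.911, -0.067]
force: [-0.1, -0.4, -0.2]
grip_width: 0.008
grip_force: 0.0
```

```bash
cat >> h.py <<'E'
from scipy.spatial.transform import Rotation
C=np.array([536.,450.5])
def tgt(phi,gap=0,r=18,z=176):
    a=np.radians(phi); s=11*abs(np.cos(a-np.pi/4))+14.5*abs(np.sin(a-np.pi/4)); d=7+s+gap
    return np.array([*(C+r*np.array([np.cos(a),np.sin(a)])+d*np.array([-np.sin(a),np.cos(a)])),z])
def plan(wps):
    s=telemetry.sense(); q=s["ee_rot"]; R=Rotation.from_quat(np.r_[q[1:],q[0]]).as_matrix()
    p=s["eef_pos"]; print(s["time_s"],p.round(1),"zaxis",R[:,2].round(3),"F",s["force"].round(2),"T",s["wrist_torque"].round(3),"j",s["joints"].round(3),s["grip_width"])
    for w in wps: print(np.round(w,1),(R.T@(w-p)/200).round(4)); p=w
E
python3 - <<'E'
from h import *
plan([tgt(79.6,12),tgt(79.6,0)])
E
```

```text
2.5 [471.7 484.4 222. ] zaxis [ 0.24  -0.241 -0.94 ] F [-0.09 -0.43 -0.19] T [0.096 0.113 0.036] j [ 0.755  0.695  0.971 -0.349  1.472 -0.003] 0.00752464341492049
[503.6 474.8 176. ] [-0.0603  0.0786  0.266 ]
[515.4 472.6 176. ] [-0.0467  0.0338  0.0168]
```

Emit:
servo_tool:
  deltas:
    - [[-0.01,0.015,0.05],[0,0,0],0]
    - [[-0.012,0.016,0.055],[0,0,0],0]
    - [[-0.012,0.016,0.055],[0,0,0],0]
    - [[-0.012,0.016,0.055],[0,0,0],0]
    - [[-0.014,0.016,0.051],[0,0,0],0]
    - [[0,0,0],[0,0,0],0]

```text
time_s: 3.1
eef_pos: [503.1, 475.5, 176.8]
ee_rot: [0.16, 0.374, 0.911, -0.067]
force: [-0.1, -0.1, -0.8]
grip_width: -0.004
grip_force: 0.0
```

```bash
python3 - <<'E'
from h import *
plan([tgt(79.6,6),tgt(79.6,0),tgt(75,0),tgt(70,0)])
a=optics.capture("side");b=optics.capture("top")
cv2.imwrite("pics/m3.png",np.hstack([cv2.resize(a[60:220,190:350],(400,400),interpolation=2),cv2.resize(b[160:320,120:280],(400,400),interpolation=2)]))
E
```

```text
3.1 [503.1 475.5 176.8] zaxis [ 0.242 -0.241 -0.94 ] F [-0.05 -0.13 -0.8 ] T [0.085 0.112 0.049] j [ 0.715  0.753  0.986 -0.354  1.389 -0.015] -0.004116633192003219
[509.5 473.7 176. ] [-0.0257  0.0158  0.0136]
[515.4 472.6 176. ] [-0.0233  0.0169  0.0084]
[517.7 474.  176. ] [-0.003   0.0134  0.0011]
[520.5 475.3 176. ] [-0.005   0.0142  0.0018]
```

View pics/m3.png

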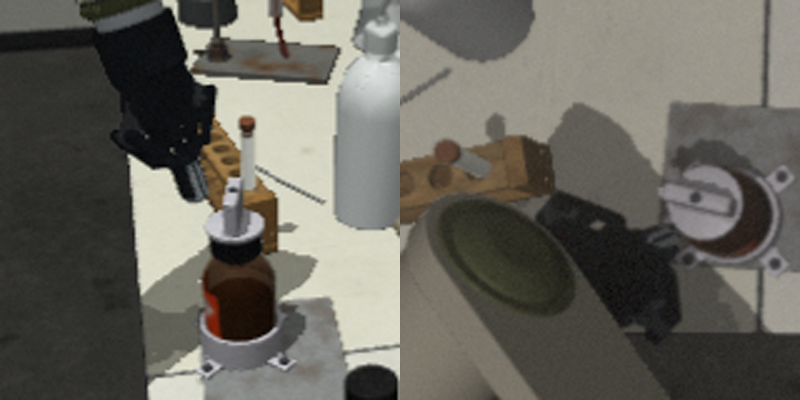

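The pictures show the closed fingertips just on the -x side of the bar's +y end. The forearm is well clear of the screen. I'll creep to contact.

Emit:
servo_tool:
  deltas:
    - [[-0.0117,0.0085,0.0042],[0,0,0],0]
    - [[-0.0117,0.0085,0.0042],[0,0,0],0]
    - [[-0.0117,0.0085,0.0042],[0,0,0],0]
    - [[-0.0117,0.0085,0.0042],[0,0,0],0]
    - [[0,0,0],[0,0,0],0]

```text
time_s: 3.7
eef_pos: [514.9, 474.0, 178.5]
ee_rot: [0.161, 0.374, 0.911, -0.066]
force: [0.3, 0.5, -1.1]
grip_width: 0.005
grip_force: 0.0
```

Emit:
servo_tool:
  deltas:
    - [[-0.0117,0.0085,0.0042],[0,0,0],0]
    - [[0,0,0],[0,0,0],0]

```text
time_s: 3.9
eef_pos: [517.7, 473.5, 178.5]
ee_rot: [0.161, 0.374, 0.911, -0.066]
force: [-0.2, 0.1, -0.1]
grip_width: -0.001
grip_force: 0.0
```

Emit:
servo_tool:
  deltas:
    - [[-0.0117,0.0085,0.0042],[0,0,0],0]
    - [[0,0,0],[0,0,0],0]

```text
time_s: 4.1
eef_pos: [520.7, 472.9, 178.6]
ee_rot: [0.161, 0.374, 0.911, -0.066]
force: [-0.1, -0.2, 0.1]
grip_width: -0.006
grip_force: 0.0
```

Emit:
servo_tool:
  deltas:
    - [[-0.0117,0.0085,0.0042],[0,0,0],0]
    - [[0,0,0],[0,0,0],0]

```text
time_s: 4.3
eef_pos: [523.3, 472.8, 178.6]
ee_rot: [0.16, 0.373, 0.911, -0.066]
force: [-0.9, 1.5, -0.9]
grip_width: 0.0
grip_force: 0.8
```

```bash
sed -i 's/ s=11.*d=7+s+gap/ d=16.5+gap/; s/r=18,z=176/r=19,z=178/' h.py; python3 - <<'E'
from h import *
plan([tgt(p,0) for p in range(75,0,-5)])
E
```

```text
4.3 [523.3 472.8 178.6] zaxis [ 0.243 -0.239 -0.94 ] F [-0.94  1.52 -0.93] T [0.257 0.283 0.065] j [ 0.693  0.778  0.936 -0.351  1.402 -0.045] 7.360274918011251e-05
[525.  473.1 178. ] [-0.0033  0.0071  0.0043]
[527. 474. 178.] [-0.0039  0.0102  0.0014]
[529.1 474.7 178. ] [-0.0047  0.0098  0.0017]
[531.2 475.2 178. ] [-0.0055  0.0093  0.002 ]
[533.4 475.5 178. ] [-0.0062  0.0088  0.0023]
[535.6 475.7 178. ] [-0.0069  0.0082  0.0025]
[537.8 475.6 178. ] [-0.0075  0.0075  0.0027]
[539.9 475.4 178. ] [-0.0081  0.0068  0.003 ]
[542.1 474.9 178. ] [-0.0086  0.006   0.0031]
[544.2 474.3 178. ] [-0.0091  0.0052  0.0033]
[546.2 473.5 178. ] [-0.0095  0.0043  0.0034]
[548.2 472.5 178. ] [-0.0098  0.0034  0.0036]
[550.1 471.4 178. ] [-0.0101  0.0025  0.0036]
[551.8 470.  178. ] [-0.0102  0.0015  0.0037]
[553.5 468.6 178. ] [-0.0103  0.0006  0.0037]
```

Emit:
servo_tool:
  deltas:
    - [[-0.0033,0.0071,0.0043],[0,0,0],0]
    - [[-0.0039,0.0102,0.0014],[0,0,0],0]
    - [[0,0,0],[0,0,0],0]

```text
time_s: 4.6
eef_pos: [527.3, 473.7, 177.9]
ee_rot: [0.161, 0.374, 0.911, -0.066]
force: [-1.3, -0.0, 0.5]
grip_width: -0.002
grip_force: 0.6
```

Emit:
servo_tool:
  deltas:
    - [[-0.0047,0.0098,0.0017],[0,0,0],0]
    - [[0,0,0],[0,0,0],0]

```text
time_s: 4.8
eef_pos: [529.4, 474.4, 177.9]
ee_rot: [0.161, 0.374, 0.911, -0.066]
force: [-1.7, -0.7, -0.1]
grip_width: 0.001
grip_force: 0.4
```

Emit:
servo_tool:
  deltas:
    - [[-0.0055,0.0093,0.002],[0,0,0],0]
    - [[0,0,0],[0,0,0],0]

```text
time_s: 5.0
eef_pos: [531.5, 474.9, 177.9]
ee_rot: [0.161, 0.374, 0.911, -0.066]
force: [-1.9, 0.2, -0.2]
grip_width: -0.001
grip_force: 0.4
```

Emit:
servo_tool:
  deltas:
    - [[-0.0062,0.0088,0.0023],[0,0,0],0]
    - [[0,0,0],[0,0,0],0]

```text
time_s: 5.2
eef_pos: [533.4, 475.4, 177.9]
ee_rot: [0.16, 0.373, 0.911, -0.066]
force: [-3.4, 0.8, -0.5]
grip_width: -0.001
grip_force: 1.3
```

Emit:
servo_tool:
  deltas:
    - [[-0.0069,0.0082,0.0025],[0,0,0],0]
    - [[0,0,0],[0,0,0],0]

```text
time_s: 5.4
eef_pos: [534.8, 475.8, 177.7]
ee_rot: [0.16, 0.373, 0.911, -0.066]
force: [-7.7, 0.0, 0.7]
grip_width: 0.002
grip_force: 2.9
```

Emit:
servo_tool:
  deltas:
    - [[-0.0075,0.0075,0.0027],[0,0,0],0]
    - [[0,0,0],[0,0,0],0]

```text
time_s: 5.6
eef_pos: [536.7, 475.9, 177.6]
ee_rot: [0.159, 0.373, 0.912, -0.066]
force: [-8.5, 2.6, 1.0]
grip_width: -0.0
grip_force: 3.5
```

```bash
python3 - <<'E'
from h import *
plan([tgt(p,0) for p in range(45,20,-5)])
a=optics.capture("side");b=optics.capture("top")
cv2.imwrite("pics/m4.png",np.hstack([cv2.resize(a[120:200,245:325],(400,400),interpolation=2),cv2.resize(b[200:280,205:285],(400,400),interpolation=2)]))
E
```

```text
5.6 [536.7 475.9 177.6] zaxis [ 0.241 -0.24  -0.941] F [-8.53  2.56  0.96] T [ 0.261  1.451 -0.313] j [ 0.684  0.809  0.882 -0.349  1.422 -0.063] -7.100238835110005e-05
[537.8 475.6 178. ] [-0.0052  0.0027 -0.    ]
[539.9 475.4 178. ] [-0.0081  0.0068  0.0029]
[542.1 474.9 178. ] [-0.0087  0.006   0.0031]
[544.2 474.3 178. ] [-0.0091  0.0052  0.0033]
[546.2 473.5 178. ] [-0.0095  0.0043  0.0034]
```

View pics/m4.png

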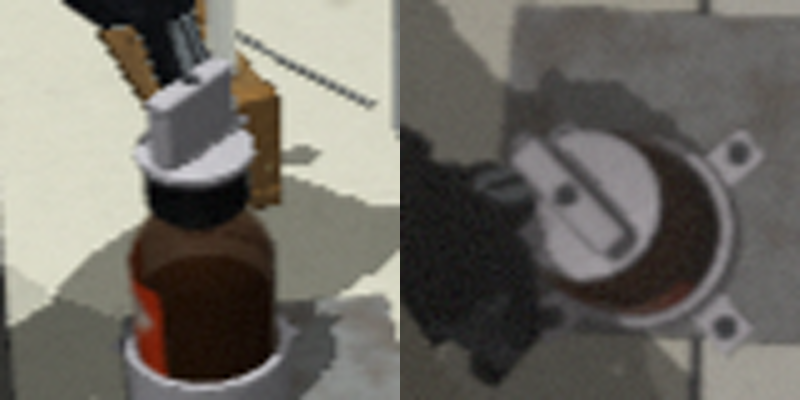

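The bar is now at about 44° azimuth and the torque is about 0.178 N·m, so it is just slipping. I'll turn about 15° more.

Emit:
servo_tool:
  deltas:
    - [[-0.0081,0.0068,0.0029],[0,0,0],0]
    - [[0,0,0],[0,0,0],0]

```text
time_s: 5.9
eef_pos: [538.6, 475.9, 177.7]
ee_rot: [0.159, 0.373, 0.912, -0.066]
force: [-8.8, 3.0, 1.7]
grip_width: 0.002
grip_force: 4.1
```

Emit:
servo_tool:
  deltas:
    - [[-0.0087,0.006,0.0031],[0,0,0],0]
    - [[0,0,0],[0,0,0],0]

```text
time_s: 6.1
eef_pos: [540.7, 475.7, 177.8]
ee_rot: [0.159, 0.373, 0.912, -0.066]
force: [-9.9, 3.3, 0.8]
grip_width: 0.002
grip_force: 4.3
```

```bash
python3 - <<'E'
from h import *
plan([tgt(p,0) for p in range(35,20,-5)])
E
```

```text
6.1 [540.7 475.7 177.8] zaxis [ 0.241 -0.239 -0.941] F [-9.93  3.29  0.82] T [ 0.641  1.591 -0.318] j [ 0.68   0.816  0.87  -0.348  1.425 -0.069] 0.0018781084617224095
[542.1 474.9 178. ] [-0.0077  0.0018  0.0015]
[544.2 474.3 178. ] [-0.0091  0.0052  0.0033]
[546.2 473.5 178. ] [-0.0095  0.0043  0.0034]
```

Emit:
servo_tool:
  deltas:
    - [[-0.0095,0.0045,0.0033],[0,0,0],0]
    - [[0,0,0],[0,0,0],0]

```text
time_s: 6.3
eef_pos: [542.9, 475.2, 177.8]
ee_rot: [0.159, 0.373, 0.912, -0.065]
force: [-8.2, 5.3, 1.1]
grip_width: -0.003
grip_force: 4.3
```

Emit:
servo_tool:
  deltas:
    - [[0.03,-0.01,-0.01],[0,0,0],0]
    - [[0.08,0,-0.05],[0,0,0],0]
    - [[0.1,0,-0.1],[0,0,0],0]
    - [[0.1,0,-0.1],[0,0,0],0]
    - [[0.1,0,-0.2],[0,0,0],0]
    - [[0.1,0,-0.2],[0,0,0],0]
    - [[0,0,0],[0,0,0],0]

```text
time_s: 7.0
eef_pos: [439.1, 575.5, 272.8]
ee_rot: [0.162, 0.372, 0.912, -0.061]
force: [-0.2, -0.0, 1.0]
grip_width: 0.002
grip_force: 0.0
```

```bash
python3 - <<'E'
from h import *
plan([])
a=optics.capture("side");b=optics.capture("top")
cv2.imwrite("pics/m5.png",np.hstack([cv2.resize(a[120:200,245:325],(400,400),interpolation=2),cv2.resize(b[200:280,205:285],(400,400),interpolation=2)]))
E
```

```text
7.0 [439.1 575.5 272.8] zaxis [ 0.25  -0.232 -0.94 ] F [-0.22 -0.04  0.96] T [0.082 0.122 0.033] j [ 0.878  0.848  0.572 -0.352  1.731  0.027] 0.0015230024128096568
```

View pics/m5.png

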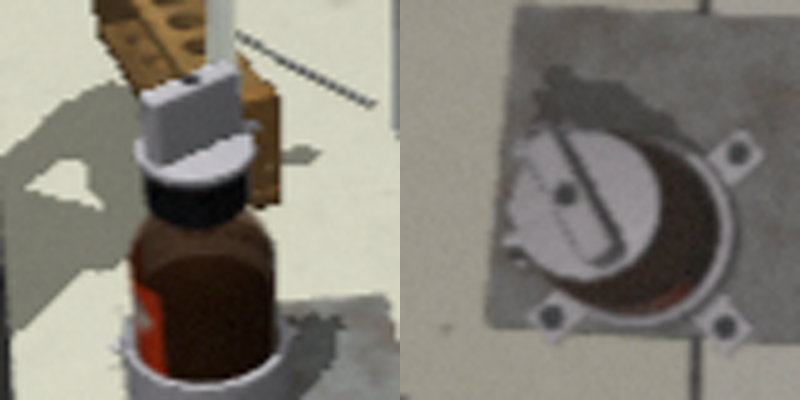

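The bar has turned on to about 28° azimuth and the gripper is clear. I'll compare the tab positions before and after, enlarged.

```bash
python3 - <<'E'
from h import *
T=[cv2.imread("pics/top0.png"),optics.capture("top")];S=[cv2.imread("pics/side0.png"),optics.capture("side")]
cv2.imwrite("pics/top9.png",T[1]);cv2.imwrite("pics/side9.png",S[1])
o=[np.vstack([cv2.resize(t[218:263,218:263],(400,300*400//400+100),interpolation=2)[:400]]) for t in T]
u=[cv2.resize(s[140:170,262:322],(400,200),interpolation=2) for s in S]
im=np.vstack([np.hstack(o),np.hstack(u)]); cv2.imwrite("pics/cmp.png",cv2.convertScaleAbs(im,alpha=1.4,beta=0)); print(im.shape)
E
```

```text
(600, 800, 3)
```

View pics/cmp.png

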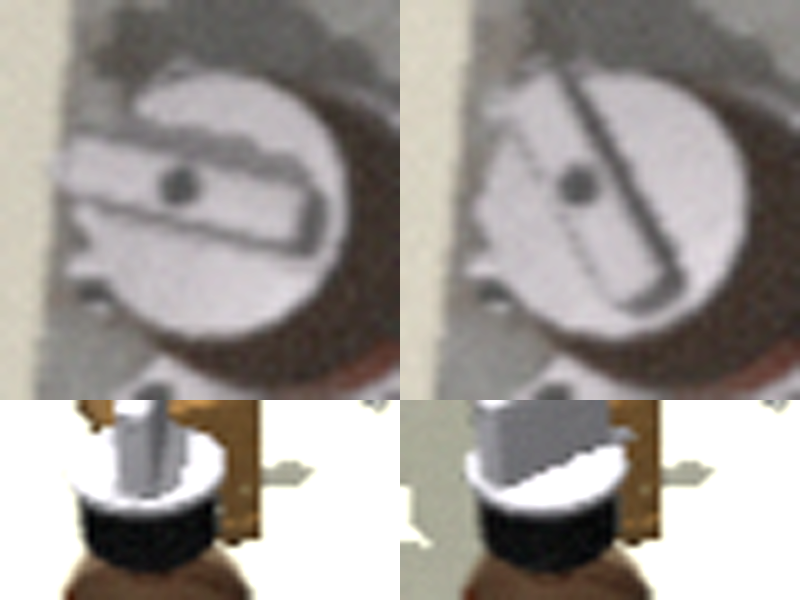

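```bash
python3 -c "
from h import *
print(ctrl.finish_job())"
```

```text
the job is handed in; nothing more can be done
None
```

The job is handed in at about 7 s: the cap is at its stop, the handle slipped an estimated 0.2–0.35 rad (judged from push torque levelling at about 0.18 N·m and the turn measured, since the tabs were not visible), the arm is clear, the plain-capped bottle was not touched, and no verdict came back.

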